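# Switch off the bun warmer and serve the round roll with tongs

## Task

Switch the warming plate off by pressing its keys down one at a time and letting each come back up: the small round key, then the square key, then the large round key. After that pick up the tongs, close them on the round roll without touching it with the robot's fingers, lift it off the plate, and finish while still holding it in the tongs, motionless, at least 12 cm above the table top. Leave the long roll where it lies on the plate and do not knock over or shift the jar and bottles standing around.

Things in the scene. Friction and masses are not known exactly. Their poses are not given: they have to be found in the camera images.
- warmer: Low warming plate, fixed to the table, 180 (x) x 340 (y) x 30 mm high. Origin at the centre of its underside. x and y axes along its sides, z up. Steel hot surface (top at z 30) covers y -77 to +165; a grey key panel (face at z 27) covers y -165 to -83, with three white keys in a row along x at y -124.
- key_small_top (a point): Centre of the top of the small round key (15 mm diameter), the middle one of the row; stands 9 mm above the panel face when up.
- key_square_top (a point): Centre of the top of the square key (22 x 22 mm), at the warmer's +x end of the row, 56 mm from the small key; stands 9 mm above the panel face when up.
- key_large_top (a point): Centre of the top of the large round key (28 mm diameter), at the warmer's -x end of the row, 56 mm from the small key; stands 9 mm above the panel face when up.
- key_small (a joint): Travel of the small round key, m: 0 up, 0.004 fully down. Spring: starts to move at about 1.8 N, fully down at about 4.2 N, returns by itself.
- key_square (a joint): Travel of the square key, same spring and travel as the small key.
- key_large (a joint): Travel of the large round key, same spring and travel as the small key.
- tongs: Steel spring tongs, 0.12 kg, balanced at the grips, 200 mm long, 20 mm high, lying on edge so that the arms open and close sideways (horizontally). Origin on the underside, on the centre line, midway between the black grips; x along the tongs to the tips, y from right arm to left arm, z up. Spring bow at x -94 to -85. Released they spring open, so they must stay squeezed to be carried.
- tongs_left: Left arm of the tongs (+y side). It turns about an upright hinge axis at x -85, y +9 in the tongs' frame; its origin lies on that axis, underside. The spring at the bow pushes it outward; squeezing the grips with about 7 N starts to close the tongs, about 9 N brings the paddles to 46 mm.
- tongs_right: Right arm of the tongs (-y side). Its origin lies on its hinge axis, underside, at x -85, y -9 in the tongs' frame.
- tongs_grip (a point): Point on the centre line midway between the black grips, 10 mm above the underside. The grips are on the arms' middles, 56 mm long (x -29 to +27), 20 mm high, outer faces 55 mm apart when free. Width over the grips -> gap at the paddles, about: 55 -> 75 mm free, 51 -> 67, 40 -> 46, 20 -> 0 shut. Held at 50 to 52 mm they are carried securely and still gape round the round roll.
- tongs_tip (a point): Point on the centre line midway between the paddles at the tips, 97 mm ahead (+x) of the grips, 10 mm above the underside. The paddles are 40 mm long (x 77 to 117), 20 mm high and 5 mm thick, the gap between them 75 mm when free.
- roll: Round bread roll, 46 mm diameter, 34 mm high, flat bottom, steep sides up to 18 mm and domed above, about 0.03 kg, standing on the hot surface. Origin at the centre of its underside.
- roll_center (a point): Middle of the round roll, 17 mm above its underside.
- long_roll: Long bread roll, 83 x 35 x 35 mm (long side its x axis), on the hot surface about 110 mm beside the round roll, on either side of it. Origin at the centre of its underside. To be left alone.
- jar: Glass jar with a lid, 71 mm wide, 89 mm high, on the left; bystander. Origin at the centre of its underside.
- bottle_a: Dark drink bottle, 68 mm wide, 240 mm high, behind the warming plate; bystander. Origin at the centre of its underside.
- bottle_b: Green drink bottle, 70 mm wide, 268 mm high, behind the warming plate; bystander. Origin at the centre of its underside.
Not all that is in view belongs to the job. What is shaped like the roll but pink or turquoise is not meant.

How it is judged:
By the outcome, as a careful person would: the job done as asked, in the order asked, and still so for the second after the job is handed in, while the arm keeps its last pose, push and grip.
It also fails if it takes over 59 s, if anything falls off the work surface, if the arm or the gripper's body presses on something with over 40 N, if the wrist force passes 120 N, or if a joint passes its speed limit or range.

## Robot

A 6-joint arm with a two-finger parallel gripper is mounted at the origin on a cart in front of the work surface, level with it; the furniture and walls round the work are solid. World frame = base frame: x ahead of the robot, y to its left, z up, the work surface at z = 0. Lengths are in m, angles in rad, forces in N, time in s.
With the tool pointing down it reaches from about 0.35 to 0.85 m from the base axis. Payload 8.1 kg.
Tool frame: the origin (TCP) lies at the very end of the fingers, on their centre line; the grasp point (between the pads) lies robot.grip_point_offset behind it (robot.grip_point_offset is the distance from the TCP to the grasp point, in m); z points along the fingers, y is the line along which they close (so a half turn about z gives the same grasp; the last joint's range is limited). The gripper opens to 93 mm and grips with 3 to 60 N. Pads are 15 mm wide; open, the fingers measure 128 mm over their backs; the gripper's body (75 mm by 188 mm) begins 65 mm behind the grasp point.
Start: joints at [1.158, 0.13, 1.488, -0, 1.523, -0.085], TCP at [0.193, 0.568, 0.219] pointing down, gripper open.
Joint ranges: [-2.96, 2.96], [-0.89, 2.26], [0.02, 2.5], [-1.34, 4.48], [0, 2.73], [-2.66, 2.66]. Speed limits (rad/s): [2.39, 2.39, 2.79, 3.14, 3.14, 3.14].

## Interface

Orientations are given as a rotation vector (axis times angle).
In Python, from plant import robot, eyes gives the robot as it stands. The module is installed in compiled form; this text tells all that it offers.
- The arm moves only by the tool apply_moves, never from a script. Its argument "steps" is one flat list of numbers, 7 for each row, row after row: the shift along the tool's x, y, z in units of 30 mm (1.0 is 30 mm), then the turn, a rotation vector about the tool's x, y, z in units of 6 degrees (1.0 is 6 degrees), then the opening in per cent of the stroke, from 0 (shut) to 100 (fully open). In form: [dx, dy, dz, ax, ay, az, fingers, dx, dy, dz, ax, ay, az, fingers, ...]. A call has 1 to 12 rows; each row shifts and turns the commanded pose from where the row before left it, along the tool's axes as they then stand; what a row does not reach is not made up. A row lasts 1/12 s, in which the tool goes at most 41.7 mm and 7.16 degrees, less where a joint would pass 70% of its speed; a pose out of reach is approached as far as the arm can. A call is refused whole if a number of a shift passes 1 or a number of a turn 1, either way. A call with a gripper value outside its range is refused whole. The fingers move at their own pace and stop on an object; "grip_force" is the grip in N (left out, the last holds). Time passes only in rows, so rows that do not move let the fingers close. It gives the time, the measured TCP pose, the force, the opening and the grip force at its end, in the units of the state.
- robot.read_state(): the state, without advancing time (a new reading comes with each control period).
- eyes.read_camera(name): name is "scene" or "top" or "wrist"; returns the picture (420x560x3 uint8, red, green, blue); there is no depth.
- eyes.calibration(name): a dict with "K" (3x3 intrinsics, pixels), "k1" (the pictures are not rectified: a ray, as slopes to the right and down, at radius r is drawn at 1 + k1 r^2 times it, then the intrinsics apply), "R" (3x3) and "t" (3): a world point X has camera coordinates R X + t. Camera axes: x right, y down, z forward; pixel columns grow to the right and rows downward; lengths in m; the calibration is good to about 2 mm. A picture is of the moment at which its call begins: read the wrist's pose just before it. calibration takes no time and is no camera call; for the wrist camera it gives the pose at the moment of the call.
- robot.close_job(): hands the job in; it is judged then, once.
Trained networks look in the newest picture that a camera, given by its name, has taken for a name from the list of things; names that differ only in an ending like _2 or _b are one class to them, and where a whole thing is asked for, a point or a joint stands for the part that bears it (a point fixed in the world has none). Each returns a list of dicts, best first, with "conf" (0 to 1); they miss things now and then, are a little off and sometimes report something else, mostly with a low value. They report only what shows in the picture. A call takes as long as a camera call. They do not tell look-alikes from the thing itself.
- eyes.search_frame(camera, thing): "rect" ([left, top, width, height] in pixels, round what is visible of it).
- eyes.place_of(camera, thing): "xy" ([column, row] in pixels: a listed point, or the origin of a listed thing).
The state is a dict: "t": time; "q": joint angles; "dq": joint speeds; "joint_torque": joint torques, N m; "tool_pos": TCP position; "orientation": TCP orientation; "force": force on the tool from outside, world axes, zero at the start; "wrist_torque": the same for the moment, N m; "opening": finger opening in m; "gripper_force": force on a finger pad.
Only numpy, scipy, OpenCV 4.12 (cv2) and the standard library are available. Lean on these libraries where they do the work, as an engineer would, in place of code of your own. Each camera call takes 0.05 s, during which the arm holds its last target. There are 200 camera calls.

## Working session

There is one attempt and no reset: what is moved stays moved. The work goes in short steps, Python scripts to look and compute and a tool call to move; the robot and the scene stay as the last step left them, time stands still between calls to the robot, and variables do not carry over. Pictures are saved under pics/ and viewed, at most 11 in all, crops included, and the job is handed in when it is done.

Besides the shell and the picture viewer there is one more tool, called after "Emit:" as name(argument=value, ...) on one line, values as JSON. apply_moves: Moves the arm, as the interface text tells. Its arguments: {"type":"object","properties":{"steps":{"type":"array"},"grip_force":{"type":"number"}},"required":["steps"]}

```bash
mkdir -p pics
cat > h.py <<'E'
import numpy as np, cv2
from plant import robot, eyes
from scipy.spatial.transform import Rotation as Rn
def proj(X,c):
    p=c['R']@np.array(X)+c['t']; s=p[:2]/p[2]; s=s*(1+c['k1']*(s@s)); return (np.array(c['K'])@[*s,1])[:2]
def ray(xy,c):
    d=np.linalg.solve(np.array(c['K']),[*xy,1])[:2]; s=d.copy()
    for _ in range(20): s=d/(1+c['k1']*(s@s))
    R=np.array(c['R']); return -R.T@c['t'], R.T@[*s,1]
def at(xy,c,z):
    o,d=ray(xy,c); return o+d*(z-o[2])/d[2]
def save(im,n): cv2.imwrite('pics/'+n,im[:,:,::-1])
E
python3 - <<'E'
from h import *
s=robot.read_state(); print(s, robot.grip_point_offset)
print(Rn.from_rotvec(s['orientation']).as_matrix().round(3))
Z=dict(warmer=0,key_small_top=.036,key_square_top=.036,key_large_top=.036,tongs=0,tongs_grip=.01,tongs_tip=.01,roll=.03,roll_center=.047,long_roll=.03,jar=0,bottle_a=0,bottle_b=0)
for cam in ['scene','top']:
    c=eyes.calibration(cam); im=eyes.read_camera(cam); save(im,cam+'0.png')
    print(cam,(-np.array(c['R']).T@c['t']).round(3))
    for n,z in Z.items():
        for r in eyes.place_of(cam,n)[:4]: print(n,np.round(r['conf'],2),np.round(r['xy']),at(r['xy'],c,z).round(4))
E
```

```text
{'t': 0.0, 'q': array([ 1.15762186e+00,  1.31173719e-01,  1.48927893e+00,  2.29384993e-05,
        1.52304772e+00, -8.53927826e-02]), 'dq': array([-0.0003535 , -0.00021415, -0.00153843, -0.00061222, -0.00073031,
       -0.00154026]), 'joint_torque': array([ 5.15600223e-04, -5.59860563e+01, -4.91750443e+01,  7.65727786e-02,
        3.58987204e-02, -1.66243603e-04]), 'tool_pos': array([0.19289459, 0.56752357, 0.21758018]), 'orientation': array([-5.12497501e-01, -3.09900724e+00,  2.89466110e-03]), 'force': array([ 0.69369406,  1.23301957, -0.08417451]), 'wrist_torque': array([ 0.02109577, -0.0097606 ,  0.01219368]), 'gripper_force': 0.0, 'opening': 0.09307532636702373} 0.0188
[[-0.947  0.322 -0.001]
 [ 0.322  0.947 -0.002]
 [ 0.    -0.002 -1.   ]]
scene [0.201 0.811 0.868]
warmer 0.76 [279. 230.] [0.5285 0.1654 0.    ]
key_small_top 0.4 [301. 196.] [0.5184 0.0496 0.036 ]
key_square_top 0.59 [224. 175.] [0.7591 0.079  0.036 ]
key_square_top 0.56 [283. 188.] [0.5793 0.0438 0.036 ]
key_large_top 0.49 [314. 202.] [0.4757 0.0544 0.036 ]
tongs 0.62 [367. 153.] [ 0.4255 -0.2654  0.    ]
tongs_
[... 1614 characters left out ...]
27 0.254  0.03  ]
roll 0.62 [157. 228.] [0.5003 0.4718 0.03  ]
roll 0.53 [181. 218.] [0.5354 0.3942 0.03  ]
roll 0.44 [194. 262.] [0.3903 0.3487 0.03  ]
roll_center 0.73 [194. 265.] [0.3839 0.3441 0.047 ]
roll_center 0.67 [178. 216.] [0.5418 0.4018 0.047 ]
roll_center 0.55 [219. 212.] [0.5567 0.2686 0.047 ]
roll_center 0.43 [157. 228.] [0.4998 0.4681 0.047 ]
long_roll 0.5 [256. 222.] [0.5257 0.1481 0.03  ]
jar 0.67 [161. 258.] [0.4031 0.4627 0.    ]
jar 0.59 [368. 274.] [ 0.3583 -0.2321  0.    ]
bottle_a 0.7 [310. 147.] [ 0.7916 -0.032   0.    ]
bottle_a 0.62 [290. 150.] [0.7785 0.036  0.    ]
bottle_b 0.7 [310. 147.] [ 0.7916 -0.032   0.    ]
bottle_b 0.62 [290. 150.] [0.7785 0.036  0.    ]
```

Run:
```python
import cv2
cv2.imwrite('pics/top0b.png',cv2.resize(cv2.imread('pics/top0.png')[110:310,130:420],None,fx=2.75,fy=2.75,interpolation=cv2.INTER_CUBIC))
```

```text
(no output)
```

View pics/top0b.png

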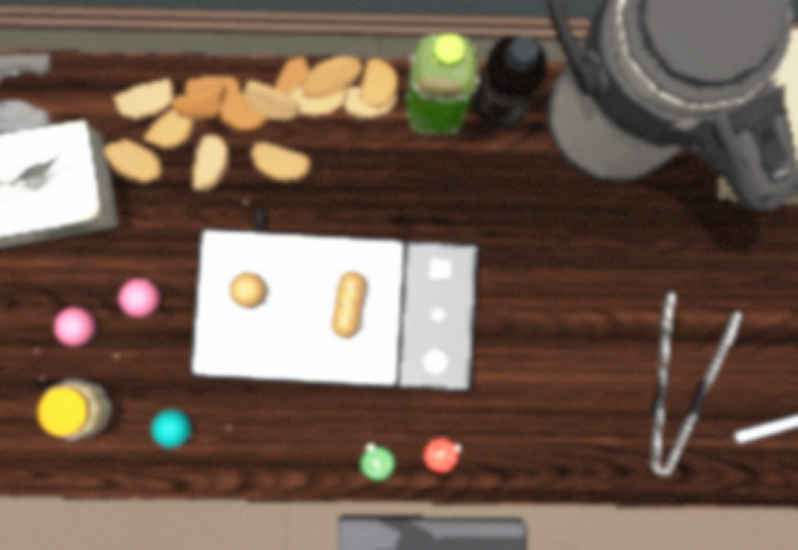

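View pics/scene0.png

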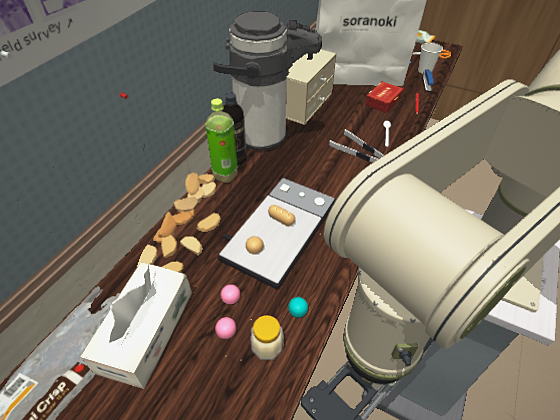

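The top crop shows the warmer with a grey key panel on its right. The square key is at crop (440,269), the small round key at (437,315) and the large round key at (434,361). The tongs are at about (690,390).

Roll candidates, in crop pixels:
- Tan ball on the hot plate at (248,290).
- Pink balls at (74,326) and (139,297).
- Turquoise ball at (171,428).

Only the tan one fits: it has bread colour and stands on the hot surface, about 110 mm from the long roll at (348,304). I'll confirm it in a wrist crop. The scene picture agrees, with the roll at (255,244).

```bash
cat >> h.py <<'E'
def plan(P,yaw=None,n=None,fing=0):
    """yaw: world angle (deg) of tool y axis; tool kept straight down; prints rows"""
    s=robot.read_state(); p=s['tool_pos'].copy(); R=Rn.from_rotvec(s['orientation'])
    m=R.as_matrix(); 
    if yaw is None: yaw=np.degrees(np.arctan2(m[1,1],m[0,1]))
    a=np.radians(yaw); y=np.array([np.cos(a),np.sin(a),0]); z=np.array([0,0,-1.]); x=np.cross(y,z)
    T=Rn.from_matrix(np.c_[x,y,z]); P=np.array(P,float)
    rv=(R.inv()*T).as_rotvec(degrees=True)
    k=n or int(max(np.ceil(np.linalg.norm(P-p)/.035),np.ceil(np.abs(rv).max()/5.5),1))
    out=[]
    for i in range(k):
        rem=(P-p)/(k-i); d=np.round(R.inv().apply(rem)/.03,2); d=np.clip(d,-1,1)
        p=p+R.apply(d*.03)
        t=np.round((R.inv()*T).as_rotvec(degrees=True)/6/(k-i),2); t=np.clip(t,-1,1); R=R*Rn.from_rotvec(t*6,degrees=True)
        out.append([*d,*t,fing])
    print(k,'rows, end err mm',((P-p)*1000).round(1))
    for r in out: print(','.join('%g'%v for v in r))
E
python3 - <<'E'
from h import *
c=eyes.calibration('top'); f=lambda u,v:(130+u/2.75,110+v/2.75)
for n,u,v,z in [('sq',440,269,.036),('sm',437,315,.036),('lg',434,361,.036),('roll',248,290,.047),('long',348,304,.047),('w1',203,231,.03),('w2',477,246,.027),('w3',470,388,.027),('w4',192,374,.03),('bow',661,470,.02),('tl',671,297,.02),('tr',738,316,.02)]:
    print(n,at(f(u,v),c,z).round(4))
plan((.47,.09,.25),90)
E
```

```text
sq [0.5756 0.0352 0.036 ]
sm [0.52   0.0381 0.036 ]
lg [0.4648 0.0409 0.036 ]
roll [0.5451 0.2644 0.047 ]
long [0.5307 0.145  0.047 ]
w1 [0.6168 0.3228 0.03  ]
w2 [ 0.6053 -0.0101  0.027 ]
w3 [ 0.4331 -0.0035  0.027 ]
w4 [0.4442 0.3304 0.03  ]
bow [ 0.3383 -0.2363  0.02  ]
tl [ 0.5479 -0.2493  0.02  ]
tr [ 0.5262 -0.3316  0.02  ]
16 rows, end err mm [-0.1 -0.  -0.1]
-0.87,-0.76,-0.07,-0,0,-0.2,0
-0.85,-0.78,-0.07,-0,0,-0.2,0
-0.83,-0.79,-0.06,-0,0,-0.2,0
-0.82,-0.81,-0.07,-0,0,-0.19,0
-0.8,-0.83,-0.06,-0,0,-0.2,0
-0.78,-0.84,-0.07,-0,0,-0.19,0
-0.77,-0.86,-0.06,-0,0,-0.2,0
-0.75,-0.87,-0.07,-0,0,-0.19,0
-0.73,-0.89,-0.06,-0,0,-0.2,0
-0.71,-0.9,-0.07,-0,0,-0.19,0
-0.69,-0.92,-0.06,-0,0,-0.2,0
-0.68,-0.93,-0.07,-0,0,-0.19,0
-0.66,-0.95,-0.06,-0,0,-0.2,0
-0.64,-0.96,-0.07,-0,0,-0.19,0
-0.61,-0.97,-0.06,-0,0,-0.2,0
-0.6,-0.98,-0.07,-0,0,-0.19,0
```

Emit:
apply_moves(steps=[-0.86,-0.76,-0.07,0,0,-0.2,0,-0.85,-0.78,-0.07,0,0,-0.2,0,-0.83,-0.79,-0.07,0,0,-0.2,0,-0.82,-0.81,-0.07,0,0,-0.2,0,-0.8,-0.83,-0.07,0,0,-0.2,0,-0.78,-0.84,-0.07,0,0,-0.2,0,-0.77,-0.86,-0.07,0,0,-0.2,0,-0.75,-0.87,-0.07,0,0,-0.2,0,-0.73,-0.89,-0.07,0,0,-0.2,0,-0.71,-0.9,-0.07,0,0,-0.2,0,-0.69,-0.92,-0.07,0,0,-0.2,0,-0.68,-0.93,-0.07,0,0,-0.2,0])

```text
t: 2.4
tool_pos: [0.4016, 0.2085, 0.2443]
orientation: [0.118, 3.139, 0.001]
force: [0.3, 0.1, 0.1]
opening: 0.0176
gripper_force: 0.0
```

Emit:
apply_moves(steps=[-0.66,-0.95,-0.07,0,0,-0.2,0,-0.64,-0.96,-0.07,0,0,-0.2,0,-0.61,-0.97,-0.07,0,0,-0.2,0,-0.6,-0.98,-0.07,0,0,-0.1,0,0,0,0,0,0,0,0,0,0,0,0,0,0,0])

```text
t: 2.9
tool_pos: [0.4716, 0.0894, 0.2523]
orientation: [-0.011, -3.142, -0.0]
force: [0.7, 0.7, 0.0]
opening: 0.0006
gripper_force: 0.0
```

Run:
```python
from h import *
s=robot.read_state(); print(s['t'],s['tool_pos'],s['opening'],s['force'])
c=eyes.calibration('wrist'); im=eyes.read_camera('wrist'); save(im,'w1.png')
for n,z in dict(key_small_top=.036,key_square_top=.036,key_large_top=.036,roll_center=.047,long_roll=.03).items():
    for r in eyes.place_of('wrist',n)[:3]: print(n,np.round(r['conf'],2),np.round(r['xy']),at(r['xy'],c,z).round(4))
```

```text
2.9 [0.47163062 0.08940592 0.25227524] 0.0006275798301880255 [0.72860708 0.73851871 0.0437166 ]
key_small_top 0.65 [235. 226.] [0.5236 0.032  0.036 ]
key_small_top 0.39 [33. 92.] [ 0.3559 -0.1981  0.036 ]
key_small_top 0.32 [319. 229.] [0.528 0.144 0.036]
key_large_top 0.63 [238. 181.] [0.4636 0.0383 0.036 ]
roll_center 0.83 [415. 245.] [0.5478 0.2687 0.047 ]
roll_center 0.7 [502. 232.] [0.5309 0.3768 0.047 ]
roll_center 0.65 [486. 110.] [0.381  0.3323 0.047 ]
long_roll 0.6 [319. 230.] [0.5314 0.1449 0.03  ]
```

View pics/w1.png

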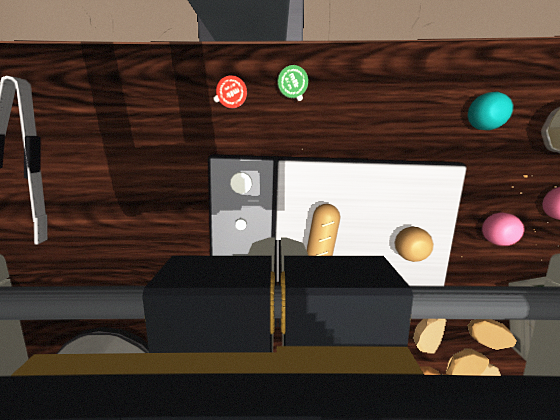

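The wrist picture shows the large round key at (241,183) and the small key at (240,225). The square key is hidden behind the gripper. The tan roll on the plate is at (414,244), while the pink and turquoise balls lie off the plate.

Run:
```python
from h import *
c=eyes.calibration('wrist'); im=cv2.imread('pics/w1.png')
g=im.min(2)
for n,(x0,y0,x1,y1) in dict(lg=(226,168,256,198),sm=(230,214,251,235)).items():
    m=(g[y0:y1,x0:x1]>165).astype(np.uint8); k,l,st,ce=cv2.connectedComponentsWithStats(m)
    for i in range(1,k):
        if st[i,4]>20: print(n,st[i],ce[i]+[x0,y0],at(ce[i]+[x0,y0],c,.036).round(4))
for p in [(211,159),(465,166),(276,160)]: print(at(p,c,.03).round(4))
cv2.imwrite('pics/w1c.png',cv2.resize(im[150:300,200:480],None,fx=2.8,fy=2.8,interpolation=cv2.INTER_CUBIC))
```

```text
lg [  5   3  25  25 516] [244.20930233 182.81395349] [0.4647 0.0484 0.036 ]
sm [  0   0  21  21 416] [239.96875    224.26682692] [0.5204 0.041  0.036 ]
[0.4349 0.0062 0.03  ]
[0.445  0.3306 0.03  ]
[0.4363 0.0893 0.03  ]
```

View pics/w1c.png

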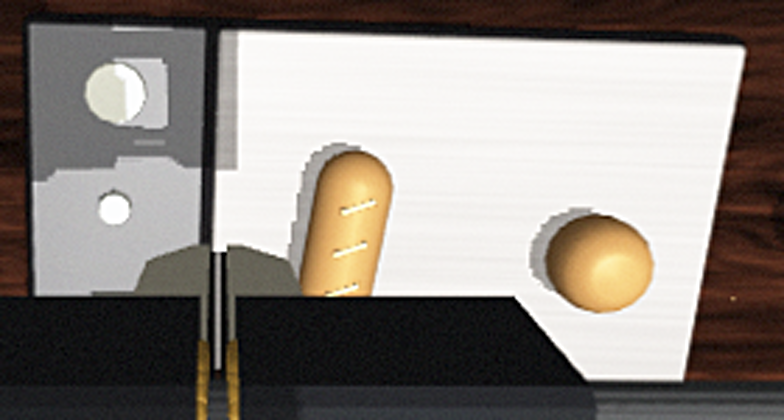

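Emit:
apply_moves(steps=[-0.23,-0.24,0.93,0,0,0,0,-0.23,-0.24,0.93,0,0,0,0,-0.23,-0.24,0.93,0,0,0,0,-0.23,-0.24,0.93,0,0,0,0,-0.23,-0.24,0.93,0,0,0,0,-0.23,-0.24,0.93,0,0,0,0,-0.23,0,0.93,0,0,0,0,0,-0.2,0,0,0,0,0,0,0,0,0,0,0,0])

```text
t: 3.95
tool_pos: [0.5174, 0.0415, 0.0555]
orientation: [-0.004, -3.137, 0.0]
force: [0.3, 0.2, 0.9]
opening: 0.0009
gripper_force: 0.0
```

Emit:
apply_moves(steps=[0,0,0.3,0,0,0,0,0,0,0.2,0,0,0,0,0,0,0.15,0,0,0,0,0,0,0,0,0,0,0,0,0,0,0,0,0,0])

```text
t: 4.37
tool_pos: [0.5193, 0.0417, 0.0379]
orientation: [0.005, 3.141, 0.0]
force: [-0.0, -0.4, -0.5]
opening: 0.0003
gripper_force: 0.0
```

Emit:
apply_moves(steps=[0,0,0.1,0,0,0,0,0,0,0.08,0,0,0,0,0,0,0,0,0,0,0,0,0,0,0,0,0,0])

```text
t: 4.7
tool_pos: [0.52, 0.0416, 0.0327]
orientation: [0.005, 3.14, 0.0]
force: [1.3, 1.0, 3.8]
opening: 0.0008
gripper_force: 1.9
```

Emit:
apply_moves(steps=[0,0,0.07,0,0,0,0,0,0,0.03,0,0,0,0,0,0,0,0,0,0,0,0,0,0,0,0,0,0])

```text
t: 5.03
tool_pos: [0.5202, 0.0416, 0.0319]
orientation: [0.005, 3.14, 0.0]
force: [-10.9, 1.4, 27.7]
opening: 0.0004
gripper_force: 13.4
```

Emit:
apply_moves(steps=[0,0,-0.3,0,0,0,0,0,0,-0.6,0,0,0,0,0,0,0,0,0,0,0,0,0,0,0,0,0,0,-0.6,-0.1,0,0,0,0,0,-0.7,-0.04,0,0,0,0,0,-0.57,0,0,0,0,0,0,0,0,0,0,0,0,0,0,0,0,0,0,0,0])

```text
t: 5.78
tool_pos: [0.5745, 0.0371, 0.0544]
orientation: [-0.005, -3.139, 0.0]
force: [-0.2, 0.5, 0.3]
opening: 0.0004
gripper_force: 0.0
```

Run:
```python
from h import *
s=robot.read_state(); print(s['tool_pos'],s['force'])
c=eyes.calibration('wrist'); im=eyes.read_camera('wrist'); save(im,'w2.png')
g=im.min(2)
o=at((0,0),c,0)
for n,P in dict(lg=(.4645,.0435,.036),sm=(.52,.041,.036),sq=(.576,.0375,.036),tcp=s['tool_pos']).items(): print(n,proj(P,c).round(1))
```

```text
[0.5745229  0.03708284 0.05437828] [-0.21919976  0.45266252  0.28643964]
lg [289.6  55.5]
sm [284.9 156.3]
sq [279.4 243.2]
tcp [278.8 251.8]
```

View pics/w2.png

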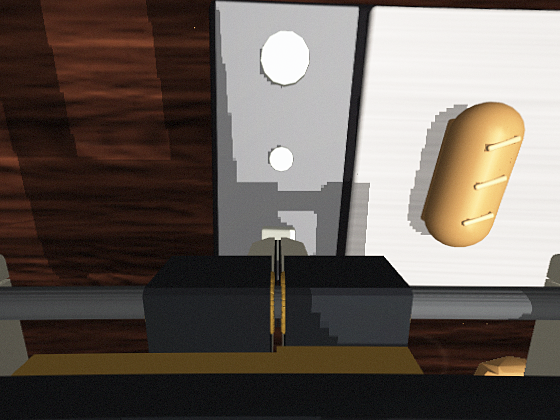

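The picture shows the large key at (285,58), the small key at (281,158), both up again, and the square key just under the fingertips at about (277,238).

Emit:
apply_moves(steps=[0,0,0.35,0,0,0,0,0,0,0.25,0,0,0,0,0,0,0.15,0,0,0,0,0,0,0.13,0,0,0,0,0,0,0,0,0,0,0,0,0,0,0,0,0,0])

```text
t: 6.33
tool_pos: [0.5743, 0.0373, 0.0319]
orientation: [-0.004, -3.139, 0.0]
force: [-16.7, -1.0, 30.8]
opening: 0.0004
gripper_force: 14.7
```

Emit:
apply_moves(steps=[0,0,-0.3,0,0,0,0,0,0,-0.6,0,0,0,0,0,0,0,0,0,0,0,0.8,0.1,0,0,0,0,0,1,0.04,0,0,0,0,0,1,0,0,0,0,0,0.85,0,0,0,0,0,0,0,0,0,0,0,0,0,0,0,0,0,0,0,0,0,0,0,0,0,0,0])

```text
invalid input
```

Emit:
apply_moves(steps=[0,0,-0.3,0,0,0,0,0,0,-0.6,0,0,0,0,0,0,0,0,0,0,0,0.8,0.1,0,0,0,0,0,1,0.04,0,0,0,0,0,1,0,0,0,0,0,0,0.85,0,0,0,0,0,0,0,0,0,0,0,0,0,0,0,0,0,0,0,0])

```text
t: 7.08
tool_pos: [0.4642, 0.0418, 0.0554]
orientation: [-0.005, -3.14, -0.0]
force: [0.0, 0.6, 0.6]
opening: 0.0007
gripper_force: 0.0
```

Emit:
apply_moves(steps=[0,0,0.35,0,0,0,0,0,0,0.25,0,0,0,0,0,0,0.15,0,0,0,0,0,0,0.13,0,0,0,0,0,0,0,0,0,0,0,0,0,0,0,0,0,0])

```text
t: 7.58
tool_pos: [0.4666, 0.0417, 0.0319]
orientation: [-0.005, -3.141, 0.0]
force: [-13.2, -1.1, 27.4]
opening: 0.0005
gripper_force: 13.4
```

Emit:
apply_moves(steps=[0,0,-0.9,0,0,0,0,0,0,-1,0,0,0,0,-0.05,-1,-0.4,0,0,0,50,-0.05,-1,-0.4,0,0,0,100,-0.05,-1,-0.4,0,0,0,100,-0.05,-1,-0.4,0,0,0,100,-0.05,-1,-0.4,0,0,0,100,-0.05,-1,-0.4,0,0,0,100,-0.05,-1,-0.4,0,0,0,100,-0.05,-1,-0.4,0,0,0,100,-0.05,-1,-0.4,0,0,0,100,-0.05,-1,-0.4,0,0,0,100])

```text
t: 8.58
tool_pos: [0.4799, -0.2601, 0.2068]
orientation: [-0.005, -3.141, -0.001]
force: [0.4, 0.3, 0.3]
opening: 0.062
gripper_force: 0.0
```

Emit:
apply_moves(steps=[0,0,0,0,0,0,100,0,0,0,0,0,0,100,0,0,0,0,0,0,100])

```text
t: 8.83
tool_pos: [0.4797, -0.258, 0.2059]
orientation: [-0.006, -3.14, -0.002]
force: [0.2, 0.0, -0.8]
opening: 0.0822
gripper_force: 0.0
```

Run:
```python
from h import *
s=robot.read_state(); print(s['t'],s['tool_pos'],s['opening'])
c=eyes.calibration('wrist'); im=eyes.read_camera('wrist'); save(im,'w3.png')
for n,z in dict(tongs=0,tongs_grip=.01,tongs_tip=.01).items():
    for r in eyes.place_of('wrist',n)[:3]: print(n,np.round(r['conf'],2),np.round(r['xy']),at(r['xy'],c,z).round(4))
```

```text
8.8333 [ 0.47974408 -0.25796462  0.20594147] 0.08217443098370773
```

View pics/w3.png

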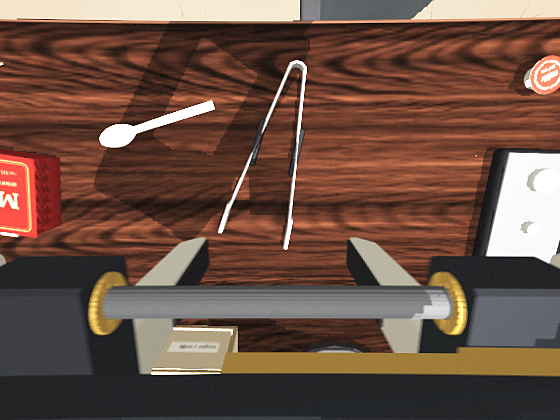

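The tongs are clear. The bow is at (297,63), the grips are centred at about (257,147) and (296,153), and the tips are at (222,232) and (287,248). The spoon and the red box lie well aside.

Run:
```python
from h import *
c=eyes.calibration('wrist'); im=cv2.imread('pics/w3.png')
P={k:at(v,c,.02) for k,v in dict(bow=(297,62),gr=(257.5,147),gl=(296.5,153),tr=(222,231),tl=(287,247)).items()}
for k in P: print(k,P[k].round(4))
tip=(P['tr']+P['tl'])/2; d=tip-P['bow']; print('len',np.linalg.norm(d),'yaw',np.degrees(np.arctan2(d[1],d[0])))
g=(P['gr']+P['gl'])/2; print('grip',g,'w',np.linalg.norm(P['gr']-P['gl']))
u=d/np.linalg.norm(d); print('bow+94',P['bow']+.094*u)
w=P['tl']-P['tr']; print('tipw',np.linalg.norm(w),np.degrees(np.arctan2(-w[0],w[1])))
cv2.imwrite('pics/w3c.png',cv2.resize(im[50:260,200:330],None,fx=2.8,fy=2.8,interpolation=cv2.INTER_CUBIC))
```

```text
bow [ 0.3383 -0.2365  0.02  ]
gr [ 0.4272 -0.2806  0.02  ]
gl [ 0.4341 -0.2357  0.02  ]
tr [ 0.5287 -0.3264  0.02  ]
tl [ 0.55  -0.246  0.02 ]
len 0.20710800782042726 yaw -13.891792291916152
grip [ 0.43068221 -0.25814818  0.02      ] w 0.04547543793722944
bow+94 [ 0.42951956 -0.25904522  0.02      ]
tipw 0.08308672260957528 -14.845183353591542
```

View pics/w3c.png

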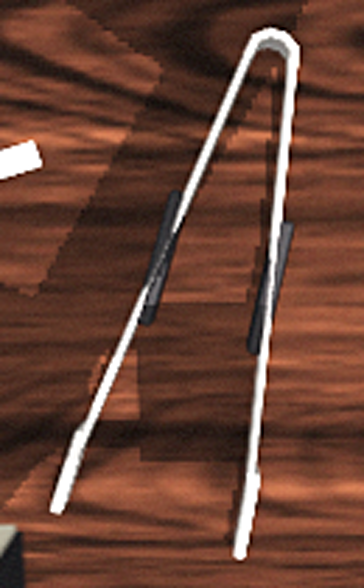

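Run:
```python
from h import *
plan((.43,-.2585,.04),75.5,fing=100)
```

```text
5 rows, end err mm [  0.1  -0.  -16.4]
0.33,-0.01,1,0,-0,0.48,100
0.33,-0.03,1,0,-0,0.48,100
0.33,-0.04,1,0,-0,0.48,100
0.32,-0.06,1,0,-0.01,0.48,100
0.33,-0.08,1,0.01,-0,0.48,100
```

Emit:
apply_moves(steps=[0.33,-0.01,1,0,0,0.48,100,0.33,-0.03,1,0,0,0.48,100,0.33,-0.04,1,0,0,0.48,100,0.32,-0.06,1,0,0,0.48,100,0.33,-0.08,1,0,0,0.48,100,0,0,0.5,0,0,0,100,0,0,0,0,0,0,100,0,0,0,0,0,0,100,0,0,0,0,0,0,100])

```text
t: 9.78
tool_pos: [0.4313, -0.2601, 0.0438]
orientation: [0.397, 3.115, -0.002]
force: [0.4, -0.3, 1.2]
opening: 0.093
gripper_force: 0.0
```

Emit:
apply_moves(steps=[0,0,0.5,0,0,0,100,0,0,0.4,0,0,0,100,0,0,0.2,0,0,0,100,0,0,0.15,0,0,0,100,0,0,0,0,0,0,100,0,0,0,0,0,0,100])

```text
t: 10.28
tool_pos: [0.4302, -0.2598, 0.0049]
orientation: [-0.399, -3.116, -0.0]
force: [0.2, -0.3, 0.4]
opening: 0.0929
gripper_force: 0.0
```

Emit:
apply_moves(grip_force=20, steps=[0,0,0,0,0,0,75,0,0,0,0,0,0,65,0,0,0,0,0,0,60,0,0,0,0,0,0,57,0,0,0,0,0,0,55,0,0,0,0,0,0,55,0,0,0,0,0,0,55,0,0,0,0,0,0,55])

```text
t: 10.95
tool_pos: [0.4302, -0.2598, 0.0049]
orientation: [0.399, 3.116, -0.0]
force: [0.9, 0.9, 0.4]
opening: 0.0519
gripper_force: 7.5
```

Emit:
apply_moves(steps=[0,0,-0.15,0,0,0,55,0,0,-0.3,0,0,0,55,0,0,-0.5,0,0,0,55,0,0,-0.6,0,0,0,55,0,0,-0.7,0,0,0,55,0,0,-0.7,0,0,0,55,0,0,-0.7,0,0,0,55,0,0,-0.7,0,0,0,55,0,0,-0.5,0,0,0,55,0,0,-0.3,0,0,0,55,0,0,0,0,0,0,55])

```text
t: 11.87
tool_pos: [0.4313, -0.2607, 0.1622]
orientation: [0.398, 3.112, -0.004]
force: [0.6, 0.3, -1.8]
opening: 0.0512
gripper_force: 6.9
```

Run:
```python
from h import *
im=eyes.read_camera('scene'); save(im,'s1.png')
s=robot.read_state(); print(s['t'],s['opening'],s['gripper_force'])
plan((.450,.267,.15),90,n=24,fing=55)
cv2.imwrite('pics/s1c.png',cv2.resize(cv2.imread('pics/s1.png')[60:260,180:460],None,fx=2.8,fy=2.8,interpolation=cv2.INTER_CUBIC))
```

```text
11.9167 0.051097936309500526 6.926729679107666
24 rows, end err mm [-0.  -0.1 -0.1]
0.16,0.72,0.01,-0,0,-0.1,55
0.15,0.72,0.01,-0,0,-0.1,55
0.14,0.72,0.01,-0,0,-0.1,55
0.14,0.72,0.01,-0,0,-0.1,55
0.13,0.72,0.01,-0,0,-0.1,55
0.12,0.72,0.01,-0,0,-0.1,55
0.11,0.72,0.01,-0,0,-0.1,55
0.11,0.73,0.01,-0,0,-0.1,55
0.1,0.73,0.02,-0,0,-0.1,55
0.09,0.73,0.01,-0,0,-0.1,55
0.08,0.73,0.02,-0,0,-0.1,55
0.07,0.73,0.01,-0,0,-0.1,55
0.07,0.73,0.02,-0,0,-0.1,55
0.06,0.73,0.01,-0,0,-0.1,55
0.05,0.73,0.02,-0,0,-0.1,55
0.04,0.73,0.01,-0,0,-0.1,55
0.04,0.73,0.02,-0,0,-0.1,55
0.03,0.73,0.01,-0,0,-0.1,55
0.02,0.73,0.02,-0,0,-0.11,55
0.01,0.73,0.01,-0,0,-0.1,55
0.01,0.73,0.02,-0,0,-0.11,55
-0,0.73,0.01,-0,0.01,-0.1,55
-0.01,0.73,0.02,-0.01,0,-0.11,55
-0.02,0.74,0.01,-0,0.01,-0.1,55
```

View pics/s1c.png

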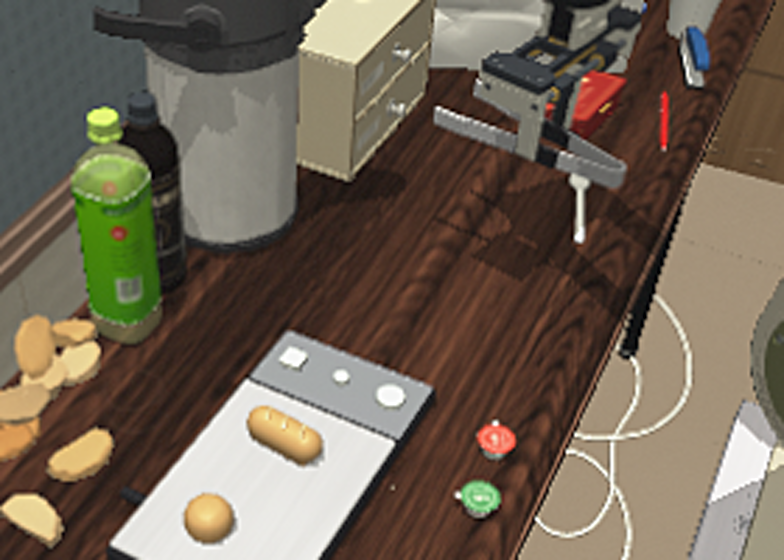

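The tongs hang level in the gripper, with the tips at (440,118) and the bow at (620,175). The keys are up and both rolls are undisturbed. I'm carrying them over with soft starts.

Emit:
apply_moves(steps=[0.05,0.2,0,0,0,-0.1,55,0.1,0.45,0,0,0,-0.1,55,0.14,0.7,0,0,0,-0.1,55,0.14,0.72,0,0,0,-0.1,55,0.13,0.72,0,0,0,-0.1,55,0.12,0.72,0,0,0,-0.1,55,0.11,0.72,0,0,0,-0.1,55,0.11,0.73,0,0,0,-0.1,55,0.1,0.73,0,0,0,-0.1,55,0.09,0.73,0,0,0,-0.1,55,0.08,0.73,0,0,0,-0.1,55,0.07,0.73,0,0,0,-0.1,55])

```text
t: 12.92
tool_pos: [0.4371, -0.0183, 0.1578]
orientation: [-0.2, -3.133, -0.001]
force: [0.5, -0.1, -1.6]
opening: 0.0514
gripper_force: 6.9
```

Emit:
apply_moves(steps=[0.07,0.73,0,0,0,-0.1,55,0.06,0.73,0,0,0,-0.1,55,0.05,0.73,0,0,0,-0.1,55,0.04,0.73,0,0,0,-0.1,55,0.04,0.73,0,0,0,-0.1,55,0.03,0.73,0,0,0,-0.1,55,0.02,0.73,0,0,0,-0.1,55,0.01,0.73,0,0,0,-0.1,55,0.01,0.73,0,0,0,-0.1,55,0,0.73,0,0,0,-0.1,55,0,0.73,0,0,0,-0.1,55,0,0.5,0,0,0,-0.1,55])

```text
t: 13.92
tool_pos: [0.4453, 0.2378, 0.1577]
orientation: [-0.001, -3.139, 0.0]
force: [-0.8, 0.0, -0.7]
opening: 0.0514
gripper_force: 6.9
```

Emit:
apply_moves(steps=[0,0.3,0,0,0,0,55,0,0.1,0,0,0,0,55,0,0,0,0,0,0,55,0,0,0,0,0,0,55])

```text
t: 14.25
tool_pos: [0.4468, 0.2471, 0.1587]
orientation: [-0.005, -3.141, 0.001]
force: [-0.4, -0.6, -1.4]
opening: 0.0517
gripper_force: 6.9
```

Run:
```python
from h import *
s=robot.read_state(); print(s['t'],s['tool_pos'],s['opening'],s['gripper_force'])
plan((.450,.267,.10),90,fing=55)
im=eyes.read_camera('top'); save(im,'t2.png')
for n in ['tongs_tip','tongs_grip']:
  for r in eyes.place_of('top',n)[:2]: print(n,r, at(r['xy'],eyes.calibration('top'),s['tool_pos'][2]+.005))
cv2.imwrite('pics/t2c.png',cv2.resize(cv2.imread('pics/t2.png')[160:300,170:330],None,fx=4,fy=4,interpolation=cv2.INTER_CUBIC))
```

```text
14.25 [0.44683693 0.24711785 0.15872142] 0.05167034092882414 6.926917880773544
2 rows, end err mm [-0.1  0.1  0.1]
-0.05,0.33,0.98,-0,-0,-0.01,55
-0.06,0.33,0.98,-0.01,-0.01,-0.02,55
tongs_tip {'xy': [223.0, 213.9], 'conf': 0.66} [0.54243934 0.24244993 0.16372142]
```

View pics/t2c.png

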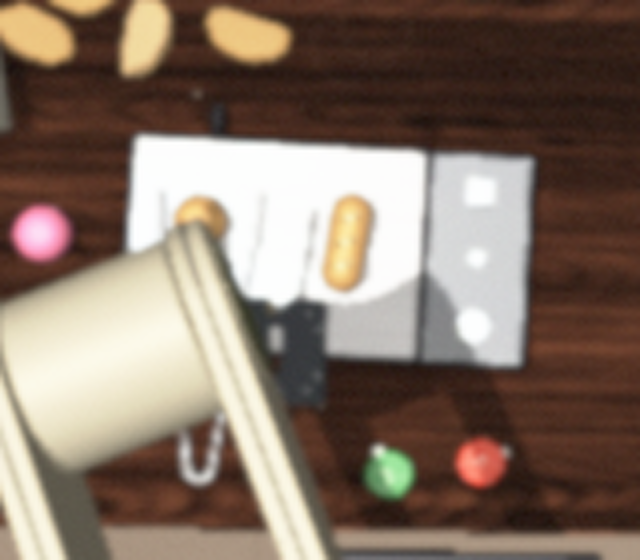

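The paddles show as thin lines at crop columns 164 and 263, rows 190–235, on either side of the roll at (200,215). The bow is at (200,482).

Run:
```python
from h import *
c=eyes.calibration('top'); s=robot.read_state(); z=s['tool_pos'][2]+.015
f=lambda u,v:(170+u/4,160+v/4)
a=at(f(164,190),c,z);b=at(f(263,192),c,z);d=at(f(200,484),c,z); m=(a+b)/2
print(a,b,d,np.linalg.norm(a-b)); v=m-d; print(np.linalg.norm(v),'yaw',np.degrees(np.arctan2(v[1],v[0])))
u=v/np.linalg.norm(v); t=d+u*.191; print('tipcentre',t,'offset from TCP',t-s['tool_pos'])
plan(np.array([.547,.267,.085])-np.r_[(t-s['tool_pos'])[:2],0],90,fing=55)
```

```text
[0.55997824 0.2771323  0.17418501] [0.5598826  0.20422527 0.17418501] [0.34619101 0.24456673 0.17418501] 0.07290709229817861
0.21377476897654613 yaw -1.0421020375833034
tipcentre [0.53715942 0.24109299 0.17418501] offset from TCP [ 0.089761   -0.00572984  0.015     ]
3 rows, end err mm [-0.1  0.1 -0.1]
-0.11,0.29,0.82,-0,-0,-0.01,55
-0.11,0.29,0.83,-0,-0,-0.02,55
-0.11,0.28,0.82,-0,-0,-0.01,55
```

Emit:
apply_moves(steps=[-0.05,0.2,0.4,0,0,0,55,-0.06,0.28,0.7,0,0,0,55,-0.06,0.28,0.7,0,0,0,55,0,0,0.5,0,0,0,55,0,0,0.15,0,0,0,55,0,0,0,0,0,0,55,0,0,0,0,0,0,55])

```text
t: 14.98
tool_pos: [0.4526, 0.2702, 0.0858]
orientation: [-0.006, -3.141, 0.0]
force: [0.7, -0.3, -0.7]
opening: 0.0513
gripper_force: 6.9
```

Run:
```python
from h import *
s=robot.read_state(); print(s['t'],s['tool_pos'],s['opening'],s['gripper_force'])
im=eyes.read_camera('top'); save(im,'t3.png')
c=eyes.calibration('wrist'); w=eyes.read_camera('wrist'); save(w,'w4.png')
A=cv2.resize(im[200:235,200:250,::-1],(800,560),interpolation=cv2.INTER_CUBIC)
sc=eyes.read_camera('scene'); save(sc,'s3.png')
B=cv2.resize(sc[215:275,215:295,::-1],(400,300),interpolation=cv2.INTER_CUBIC)
A=cv2.resize(im[195:245,195:260,::-1],(390,300),interpolation=cv2.INTER_CUBIC)
W=cv2.resize(w[:,:,::-1],(390,292))
cv2.imwrite('pics/m3.png',np.vstack([np.hstack([A,B]),np.hstack([W,np.zeros((292,400,3),np.uint8)])]))
```

```text
14.9833 [0.45257137 0.27020424 0.08576199] 0.05127933659203849 6.926875188946724
```

View pics/m3.png

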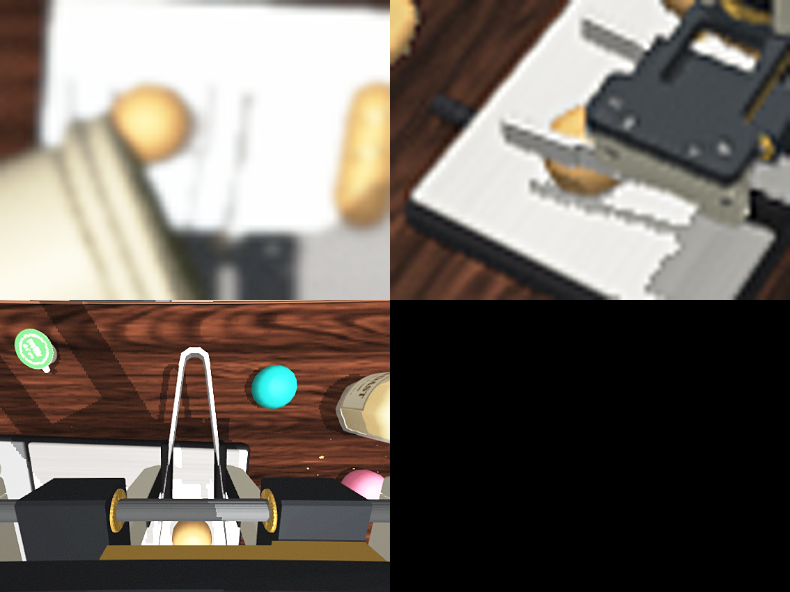

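In the top crop (upper left), the paddles at columns 72 and 208 straddle the roll at (152,122). After about 6 mm of parallax they are centred. The wrist view (lower left) agrees, with the roll at (192,537) on the tongs' axis. I'm lowering now.

Emit:
apply_moves(steps=[0,0,0.3,0,0,0,55,0,0,0.4,0,0,0,55,0,0,0.4,0,0,0,55,0,0,0.3,0,0,0,55,0,0,0.13,0,0,0,55,0,0,0,0,0,0,55,0,0,0,0,0,0,55])

```text
t: 15.72
tool_pos: [0.4522, 0.2702, 0.0393]
orientation: [-0.005, -3.141, 0.001]
force: [0.2, -0.9, -0.8]
opening: 0.0514
gripper_force: 6.9
```

Emit:
apply_moves(grip_force=18, steps=[0,0,0,0,0,0,52,0,0,0,0,0,0,50,0,0,0,0,0,0,47,0,0,0,0,0,0,45,0,0,0,0,0,0,43,0,0,0,0,0,0,41,0,0,0,0,0,0,38,0,0,0,0,0,0,35,0,0,0,0,0,0,30,0,0,0,0,0,0,30,0,0,0,0,0,0,30])

```text
t: 16.63
tool_pos: [0.4526, 0.2704, 0.0399]
orientation: [0.005, 3.142, 0.0]
force: [0.5, -0.1, -0.4]
opening: 0.0409
gripper_force: 18.0
```

Stopped at 41 mm with 18 N, so the roll is between the paddles. I'm lifting slowly.

Emit:
apply_moves(steps=[0,0,-0.1,0,0,0,30,0,0,-0.2,0,0,0,30,0,0,-0.35,0,0,0,30,0,0,-0.5,0,0,0,30,0,0,-0.6,0,0,0,30,0,0,-0.6,0,0,0,30,0,0,-0.6,0,0,0,30,0,0,-0.6,0,0,0,30,0,0,-0.6,0,0,0,30,0,0,-0.6,0,0,0,30,0,0,-0.5,0,0,0,30,0,0,-0.4,0,0,0,30])

```text
t: 17.63
tool_pos: [0.453, 0.2707, 0.2122]
orientation: [0.005, 3.139, 0.002]
force: [1.0, 0.0, -1.9]
opening: 0.0407
gripper_force: 18.0
```

Emit:
apply_moves(steps=[0,0,-0.3,0,0,0,30,0,0,-0.1,0,0,0,30,0,0,0,0,0,0,30,0,0,0,0,0,0,30,0,0,0,0,0,0,30,0,0,0,0,0,0,30])

```text
t: 18.13
tool_pos: [0.4519, 0.2701, 0.2201]
orientation: [-0.005, -3.14, 0.001]
force: [0.2, -0.4, -1.0]
opening: 0.0404
gripper_force: 18.0
```

Run:
```python
from h import *
s=robot.read_state(); print(s['t'],s['tool_pos'],s['opening'],s['gripper_force'],np.abs(s['dq']).max())
t=eyes.read_camera('top'); sc=eyes.read_camera('scene')
A=cv2.resize(t[180:260,180:284,::-1],(390,300),interpolation=cv2.INTER_CUBIC)
B=cv2.resize(sc[150:300,180:380,::-1],(400,300),interpolation=cv2.INTER_CUBIC)
w=eyes.read_camera('wrist')
cv2.imwrite('pics/m4.png',np.vstack([np.hstack([A,B]),np.hstack([cv2.resize(w[:,:,::-1],(390,292)),cv2.resize(sc[:,:,::-1],(400,292))])]))
```

```text
18.1333 [0.45193559 0.27012524 0.22010452] 0.04040352767372338 17.98143893480301 0.003555933015110462
```

View pics/m4.png

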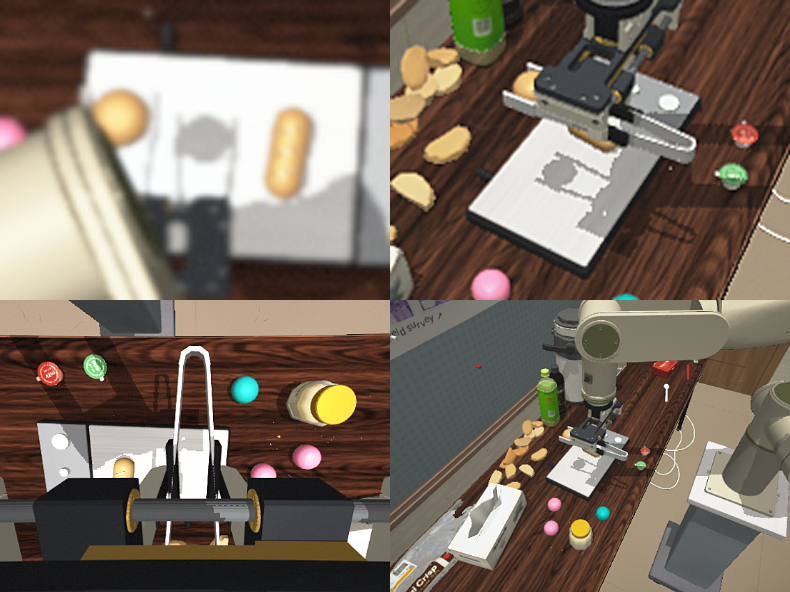

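The roll is held between the paddles, with its shadow lying on the plate below and the arm still. The long roll, jar and bottles have not moved.

```bash
python3 -c "
from h import *
print(robot.read_state()['opening'],robot.close_job())"
```

```text
the job is handed in; nothing more can be done
0.04057427163602251 None
```

I pressed the three keys in order and handed the job in with the round roll held still in the tongs, about 21 cm above the table top; the long roll, jar and bottles had not moved in the last pictures.

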